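# Put the glazing brush away and hold up the fullest topping tin

### The job

The flatbreads are glazed and come to the seeding: first stand the pastry brush, which lies propped on the rim of the glaze bowl, in the stoneware pot, handle down and bristles up, and let go of it. Then find by feel which of the three closed topping tins is the heaviest, leaving the two lighter ones standing upright on the counter, and finish while holding the heaviest one upright in the gripper, still, about 20 cm clear of the counter. Leave the bowl and everything else standing where it is.

Things in the scene. Friction and masses are not known exactly. Their poses are not given: they have to be found in the camera images.
- tin_a_mid (a point): centre (60 mm above the underside) of one of three identical closed round tins: tinplate with a pale paper band and press-on lid, 66 mm across, 120 mm tall, upright on the counter, z up. They look alike and change places from run to run; the full one weighs 0.42 to 0.52 kg, the two part-used ones 0.20 to 0.30 kg each
- tin_b_mid (a point): centre (60 mm above the underside) of one of three identical closed round tins: tinplate with a pale paper band and press-on lid, 66 mm across, 120 mm tall, upright on the counter, z up. They look alike and change places from run to run; the full one weighs 0.42 to 0.52 kg, the two part-used ones 0.20 to 0.30 kg each
- tin_c_mid (a point): centre (60 mm above the underside) of one of three identical closed round tins: tinplate with a pale paper band and press-on lid, 66 mm across, 120 mm tall, upright on the counter, z up. They look alike and change places from run to run; the full one weighs 0.42 to 0.52 kg, the two part-used ones 0.20 to 0.30 kg each
- brush_mid (a point): middle of the flat pastry brush, 240 mm long, 12 mm thick, 85 g. Its x axis runs from the butt of the handle to the bristle tips, y across the flat width, z square to the flat. From the butt: wooden handle 22 mm wide up to 60 mm, then 28 mm wide up to 152 mm; steel ferrule 38 mm wide up to 182 mm; pale bristles 40 mm wide. Balance point about 105 mm from the butt
- brush_butt (a point): centre of the butt end of the brush's handle, 120 mm from its middle
- brush: the same brush; origin at the butt, axes as above. At the start it lies flat side down, butt on the counter, bristles over the bowl, propped on the bowl's rim some 185 mm from the butt, so rising about 22 degrees towards the bristles. It can be gripped across its width on the handle, 130 to 145 mm from the butt; nearer the rim the bowl is in the way. The butt may sag in a weak grip
- pot: empty cylindrical stoneware pot, 76 mm across (79 mm at the rim), 130 mm tall, 0.85 kg, loose on the counter: bore 64 mm, inner floor 8 mm up. Origin at the centre of its underside, z up. The brush stands in it leaning on the rim
- pot_mouth (a point): centre of the pot's mouth, 130 mm above its underside, level with the rim
- tin_a: the tin of point tin_a_mid; origin at the centre of its underside
- tin_b: the tin of point tin_b_mid; origin at the centre of its underside
- tin_c: the tin of point tin_c_mid; origin at the centre of its underside
- glaze_bowl: white glaze bowl, 125 mm across the rim, 70 mm tall, empty, loose; origin at the centre of its underside. Leave it where it is
- bread_stamp: turned wooden bread stamp standing on its pins, 60 mm across, 92 mm tall; origin at the centre of its underside. Leave it where it is
- seed_jar: squat glass seed jar with a wooden lid, 92 mm across, 85 mm tall; origin at the centre of its underside. Leave it where it is
- scraper: bench scraper lying flat, about 108 by 120 mm, 20 mm high; origin under its middle. Leave it where it is
- measure: small steel measuring cup, 68 mm across, 70 mm tall, with a handle 85 mm long from its centre; origin at the centre of its underside. Leave it where it is
- timer: round kitchen timer, 68 mm across, 42 mm high; origin at the centre of its underside. Leave it where it is
Things that resemble listed ones, but are neither listed nor needed, are in the scene too. Of the things that look like the brush, the larger one is meant. Leave any yellow look-alike of the tin_a alone.

How it is judged:
By the outcome, as a careful person would: the job done as asked, in the order asked, and still so for the second after the job is handed in, while the arm keeps its last pose, push and grip.
It also fails if it takes over 72 s, if anything falls off the work surface, if the arm or the gripper's body presses on something with over 40 N, if the wrist force passes 120 N, or if a joint passes its speed limit or range.

### The arm

A 6-joint arm with a two-finger parallel gripper is mounted at the origin on the work surface. World frame = base frame: x ahead of the robot, y to its left, z up, the work surface at z = 0. Lengths are in m, angles in rad, forces in N, time in s.
With the tool pointing down it reaches from about 0.325 to 0.775 m from the base axis. Payload 5.5 kg.
Tool frame: the origin (TCP) lies at the very end of the fingers, on their centre line; the grasp point (between the pads) lies 19 mm behind it; z points along the fingers, x is the direction in which the jaws open and shut, and the axes are right-handed (so a half turn about z gives the same grasp; the last joint's range is limited). The gripper opens to 88 mm and grips with 3 to 60 N. Pads are 20 mm wide; open, the fingers measure 115 mm over their backs; the gripper's body (75 mm by 178 mm) begins 61 mm behind the grasp point.
Start: joints at [1.221, 0.091, 1.231, -0, 1.82, -0.057], TCP at [0.173, 0.574, 0.223] pointing down, gripper open.
Joint ranges: [-2.87, 2.87], [-0.86, 2.18], [0.17, 2.46], [-1.51, 4.65], [0.06, 2.69], [-2.65, 2.65]. Speed limits (rad/s): [2.57, 2.57, 3.01, 3.14, 3.14, 3.14].

### API

Orientations are given as a unit quaternion [x, y, z, w].
In Python, from rig import manip gives the robot as it stands. The module is installed in compiled form; this text tells all that it offers.
- The arm moves only by the tool carry_out, never from a script. Its argument "motion" is a list of rows, each a list of 7 numbers: the shift along the world's x, y, z in mm, then the turn, a rotation vector about the world's x, y, z in degrees, then the closure, from -1 (fully open) to 1 (shut). In form: [[dx, dy, dz, ax, ay, az, fingers], ...]. A call has 1 to 20 rows; each row is the pose to reach, as a shift and turn from the pose commanded when the call began; what a row does not reach only later rows make up. A row lasts 1/12 s, in which the tool goes at most 41.7 mm and 7.16 degrees, less where a joint would pass 70% of its speed; a pose out of reach is approached as far as the arm can. A call with a gripper value outside its range is refused whole. The fingers move at their own pace and stop on an object; "squeeze" is the grip in N (left out, the last holds). Time passes only in rows, so rows that repeat a pose let the fingers close. It gives the time, the measured TCP pose, the force and the opening at its end, in the units of the state.
- manip.sense(): the state, without advancing time (a new reading comes with each control period).
- manip.camera(name): name is "scene" or "top" or "wrist"; returns the picture (384x512x3 uint8, red, green, blue); there is no depth.
- manip.get_calibration(name): a dict with "vfov" (degrees; the focal length in pixels is half the picture's height over the tangent of half this angle, whatever the lens; pixels are square), "cx", "cy" (the principal point, pixels), "R" (3x3) and "t" (3): a world point X has camera coordinates R X + t. Camera axes: x right, y down, z forward; pixel columns grow to the right and rows downward; lengths in m; the calibration is good to about 2 mm. The wrist camera is an equidistant fisheye: a pixel r from the principal point sees the ray r / f radians off the axis. A picture is of the moment at which its call begins: read the wrist's pose just before it. get_calibration takes no time and is no camera call; for the wrist camera it gives the pose at the moment of the call.
- manip.job_done(): hands the job in, once; it reports no verdict.
The state is a dict: "time": time; "q": joint angles; "qd": joint speeds; "joint_efforts": joint torques, N m; "ee_pos": TCP position; "tcp_rot": TCP orientation; "force": force on the tool from outside, world axes, zero at the start; "wrist_torque": the same for the moment, N m; "width": finger opening in m.
Only numpy, scipy, OpenCV 4.12 (cv2) and the standard library are available. Lean on these libraries where they do the work, as an engineer would, in place of code of your own. Each camera call takes 0.05 s, during which the arm holds its last target.

## Working session

There is one attempt and no reset: what is moved stays moved. The work goes in short steps, Python scripts to look and compute and a tool call to move; the robot and the scene stay as the last step left them, time stands still between calls to the robot, and variables do not carry over. Pictures are saved under pics/ and viewed, and the job is handed in when it is done.

Besides the shell and the picture viewer there is one more tool, called after "Request:" by a JSON object that holds its "method" and its "body", one argument or row to a line. carry_out: Moves the arm, as the interface text tells. Its arguments: {"type":"object","properties":{"motion":{"type":"array"},"squeeze":{"type":"number"}},"required":["motion"]}

```bash
mkdir -p pics; ls; python3 - <<'E'
from rig import manip
import cv2
s=manip.sense();print(s)
for n in ["scene","top","wrist"]:
    c=manip.get_calibration(n);print(n,c)
    im=manip.camera(n);cv2.imwrite(f"pics/{n}0.png",cv2.cvtColor(im,cv2.COLOR_RGB2BGR))
E
```

```text
pics
{'time': 0.0, 'q': array([ 1.22131281e+00,  9.18590292e-02,  1.23184077e+00, -2.22814288e-05,
        1.81980412e+00, -5.67304873e-02]), 'qd': array([ 2.33116841e-04,  1.56081961e-03,  8.72332865e-04, -6.17779557e-04,
       -2.33640377e-03, -4.56551204e-06]), 'joint_efforts': array([-2.88796007e-03, -4.46453369e+01, -4.06436992e+01,  6.95446087e-02,
        2.93416309e-02, -1.50460114e-04]), 'ee_pos': array([0.17308129, 0.57419304, 0.22153226]), 'tcp_rot': array([ 8.02680905e-01,  5.96407957e-01, -7.92210863e-04,  5.34560298e-04]), 'force': array([ 0.19011253, -0.21859225, -0.30999757]), 'wrist_torque': array([ 0.00093074, -0.01364304,  0.002033  ]), 'width': 0.08778458309797285}
scene {'vfov': 50.88930378234356, 'cx': 255.04674756034677, 'cy': 189.7579103131668, 'R': array([[ 0.11744094,  0.99306169, -0.00600873],
       [ 0.55605848, -0.07077105, -0.82812464],
       [-0.8228041 ,  0.09391453, -0.5605118 ]]), 't': array([-0.04387059, -0.15647808,  1.58335612])}
top {'vfov': 44.259448909967574, 'cx': 251.04888244462063, 'cy': 192.73509748798713, 'R': array([[-0.00677332, -0.99993718,  0.0089304 ],
       [-0.98042469,  0.00488323, -0.1968339 ],
       [ 0.19677793, -0.0100888 , -0.98039618]]), 't': array([-0.02536072,  0.45271518,  1.61996419])}
wrist {'vfov': 65.70646984690485, 'cx': 255.72147961535214, 'cy': 190.30801448269133, 'R': array([[ 0.28783727,  0.9576776 , -0.00182175],
       [ 0.91438164, -0.27425784,  0.29780674],
       [ 0.28470322, -0.08738566, -0.95462444]]), 't': array([-0.59974659, -0.03694709,  0.39119835])}
```

View pics/scene0.png

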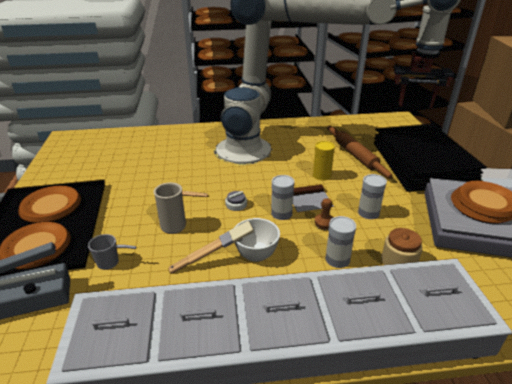

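View pics/top0.png

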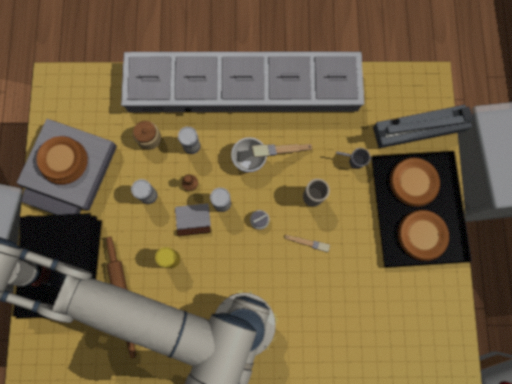

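View pics/wrist0.png

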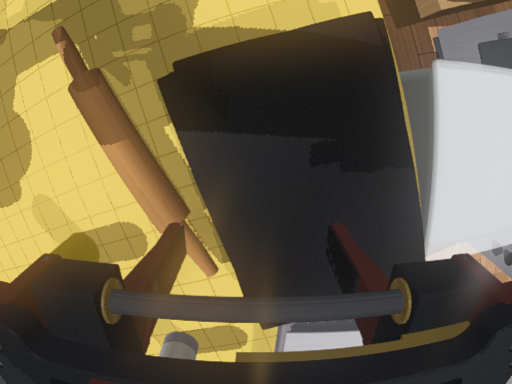

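The scene view shows the three tins at about (283,197), (372,196) and (340,241), the pot at (171,207), the brush from its butt (172,268) to its bristles (250,232), and the bowl at (257,240). The top view shows the tins at (220,199), (144,191) and (189,139), the pot at (317,190) and the brush butt at (311,149). The yellow tin and the small brush near (305,243) are decoys. Next I'll look at enlarged crops.

```bash
cat > h.py <<'E'
import numpy as np
from rig import manip
import json
def cal(n):
    c=manip.get_calibration(n); c['f']=192/np.tan(np.radians(c['vfov']/2)); return c
def ray(c,u,v,fish=False):
    x,y=(u-c['cx'])/c['f'],(v-c['cy'])/c['f']
    if fish:
        r=np.hypot(x,y); d=np.array([np.sin(r)*x/r,np.sin(r)*y/r,np.cos(r)])
    else: d=np.array([x,y,1.])
    R,t=c['R'],c['t']; d=R.T@d; return -R.T@t, d/np.linalg.norm(d)
def onz(c,u,v,z,fish=False):
    o,d=ray(c,u,v,fish); return o+d*(z-o[2])/d[2]
def tri(a,b):
    (o1,d1),(o2,d2)=a,b
    A=np.stack([d1,-d2],1); s=np.linalg.lstsq(A,o2-o1,rcond=None)[0]
    p,q=o1+s[0]*d1,o2+s[1]*d2
    return (p+q)/2,np.linalg.norm(p-q)
def proj(c,X,fish=False):
    p=c['R']@np.asarray(X)+c['t']
    if fish:
        r=np.hypot(p[0],p[1]);th=np.arctan2(r,p[2]);return c['cx']+c['f']*th*p[0]/r,c['cy']+c['f']*th*p[1]/r
    return c['cx']+c['f']*p[0]/p[2],c['cy']+c['f']*p[1]/p[2]
E
python3 - <<'E'
import cv2
im=cv2.imread('pics/top0.png');cv2.imwrite('pics/top0c.png',cv2.resize(im[110:260,120:390],None,fx=2.96,fy=2.96,interpolation=cv2.INTER_CUBIC))
im=cv2.imread('pics/scene0.png');cv2.imwrite('pics/scene0c.png',cv2.resize(im[150:290,150:420],None,fx=2.96,fy=2.96,interpolation=cv2.INTER_CUBIC))
E
```

```text
(no output)
```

View pics/top0c.png

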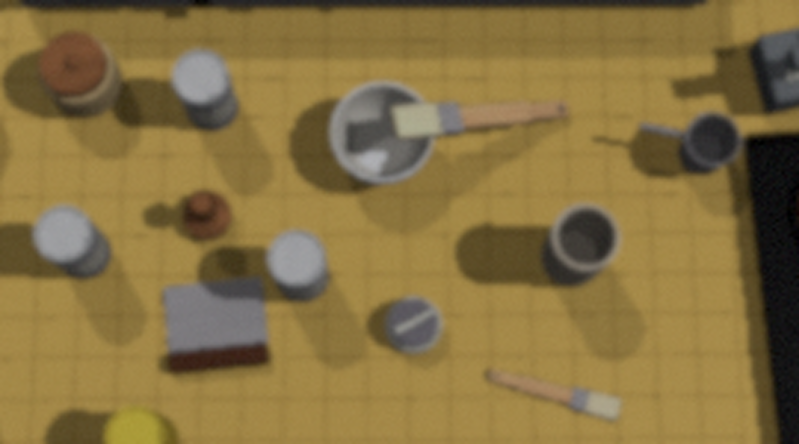

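View pics/scene0c.png

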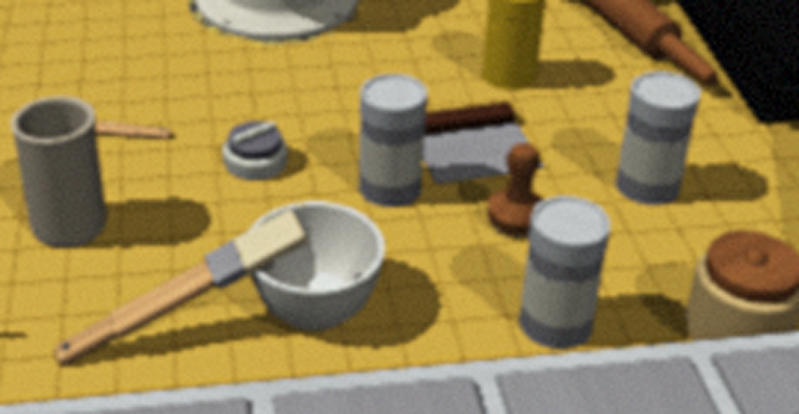

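```bash
python3 - <<'E'
from h import *
T=cal('top');S=cal('scene')
tp=lambda u,v:(120+(u+.5)/2.96-.5,110+(v+.5)/2.96-.5)
sp=lambda u,v:(150+(u+.5)/2.96-.5,150+(v+.5)/2.96-.5)
L={'tinA':((201,77),(569,220),.12),'tinB':((65,236),(664,92),.12),'tinC':((297,259),(394,93),.12),'pot':((584,239),(55,121),.13),'bowl':((382,132),(318,240),.07),
'butt':((565,110),(66,354),.006),'ferr_bris':((440,119),(242,246),.07),'bristip':((396,121),(290,222),.09),'ferr_handle':((461,118),(210,266),.055),
'stamp':((204,203),(522,152),.09),'jar':((73,64),(755,262),.085),'timer':((413,324),(257,140),.04)}
for k,(a,b,z) in L.items():
    a=tp(*a);b=sp(*b)
    p,e=tri(ray(T,*a),ray(S,*b))
    print(k,'tri',p.round(4),'gap',round(e,4),'top@z',onz(T,*a,z).round(4)[:2],'sc@z',onz(S,*b,z).round(4)[:2])
E
```

```text
tinA tri [0.6386 0.1889 0.1205] gap 0.0021 top@z [0.639 0.19 ] sc@z [0.638  0.1881]
tinB tri [0.4515 0.3413 0.1168] gap 0.0001 top@z [0.4508 0.3406] sc@z [0.4562 0.339 ]
tinC tri [0.423  0.0767 0.119 ] gap 0.0009 top@z [0.4229 0.077 ] sc@z [0.4244 0.0759]
pot tri [ 0.443  -0.2497  0.1271] gap 0.0023 top@z [ 0.4424 -0.2481] sc@z [ 0.4471 -0.2503]
bowl tri [ 0.5846 -0.0198  0.0755] gap 0.0014 top@z [ 0.5861 -0.0205] sc@z [ 0.5782 -0.0183]
butt tri [ 0.6308 -0.2468  0.0093] gap 0.0033 top@z [ 0.632 -0.249] sc@z [ 0.6277 -0.2457]
ferr_bris tri [ 0.5972 -0.088   0.0863] gap 0.0022 top@z [ 0.602  -0.0899] sc@z [ 0.578  -0.0863]
bristip tri [ 0.5898 -0.0404  0.1024] gap 0.0073 top@z [ 0.5938 -0.037 ] sc@z [ 0.5743 -0.0427]
ferr_handle tri [ 0.6027 -0.1154  0.0712] gap 0.0008 top@z [ 0.6076 -0.116 ] sc@z [ 0.584  -0.1157]
stamp tri [0.4958 0.188  0.0893] gap 0.001 top@z [0.4955 0.1874] sc@z [0.4967 0.1882]
jar tri [0.6681 0.3473 0.0822] gap 0.001 top@z [0.6674 0.3471] sc@z [0.6711 0.3448]
timer tri [ 0.3606 -0.0565  0.0307] gap 0.0006 top@z [ 0.3593 -0.0559] sc@z [ 0.3737 -0.0576]
```

Request:
{"method": "carry_out", "body": {
  "motion": [
    [431,-702,40,0,0,-61,-1],
    [431,-702,40,0,0,-61,-1],
    [431,-702,40,0,0,-61,-1],
    [431,-702,40,0,0,-61,-1],
    [431,-702,40,0,0,-61,-1],
    [431,-702,40,0,0,-61,-1],
    [431,-702,40,0,0,-61,-1],
    [431,-702,40,0,0,-61,-1],
    [431,-702,40,0,0,-61,-1],
    [431,-702,40,0,0,-61,-1],
    [431,-702,40,0,0,-61,-1],
    [431,-702,40,0,0,-61,-1],
    [431,-702,40,0,0,-61,-1],
    [431,-702,40,0,0,-61,-1],
    [431,-702,40,0,0,-61,-1],
    [431,-702,40,0,0,-61,-1],
    [431,-702,40,0,0,-61,-1],
    [431,-702,40,0,0,-61,-1],
    [431,-702,40,0,0,-61,-1],
    [431,-702,40,0,0,-61,-1]
  ]
}}

```text
time: 1.82
ee_pos: [0.605, -0.1305, 0.2618]
tcp_rot: [0.994, 0.106, -0.0, 0.0]
force: [0.8, 0.3, -1.4]
width: 0.0881
```

Request:
{"method": "carry_out", "body": {
  "motion": [
    [0,0,0,0,0,0,-1],
    [0,0,0,0,0,0,-1],
    [0,0,0,0,0,0,-1]
  ]
}}

```text
time: 2.07
ee_pos: [0.6039, -0.1271, 0.2622]
tcp_rot: [0.994, 0.106, -0.0, -0.0]
force: [0.5, 0.1, 0.2]
width: 0.088
```

```bash
python3 - <<'E'
from h import *
import cv2
from scipy.spatial.transform import Rotation as Ro
s=manip.sense();print(s['time'],s['q'],s['ee_pos'],Ro.from_quat(s['tcp_rot']).as_matrix().round(3))
W=cal('wrist');im=manip.camera('wrist');cv2.imwrite('pics/w1.png',im[...,::-1])
for X in [(.6308,-.2468,.0093),(.6027,-.1154,.0712),(.443,-.2485,.13)]: print(proj(W,X,True))
E
```

```text
2.0667 [-2.62793922e-01  1.51796426e-01  1.09491834e+00  4.92419435e-04
  1.89606901e+00 -4.75936784e-01] [ 0.60392855 -0.1270885   0.26216382] [[ 0.977  0.212 -0.001]
 [ 0.212 -0.977  0.001]
 [-0.001 -0.001 -1.   ]]
(np.float64(255.9972197167446), np.float64(237.02017215404442))
(np.float64(256.4088658312975), np.float64(159.22290272852544))
(np.float64(106.76570313553697), np.float64(248.45658304049766))
```

View pics/w1.png

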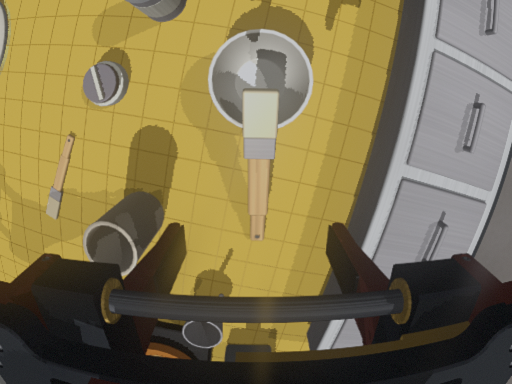

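The wrist view shows the brush handle/ferrule edge at (260,158), the butt at (257,238), the pot mouth at (111,249) and the bowl rim around (260,79). All are within 4 px of my predictions. I'll use these to refine the positions.

```bash
python3 - <<'E'
from h import *
import cv2
W=cal('wrist');T=cal('top')
im=cv2.imread('pics/w1.png');g=im.astype(int)
# wooden handle: warm, vs yellow: print B channel-based mask per row between 165..235
hsv=cv2.cvtColor(im,cv2.COLOR_BGR2HSV)
for r in (165,175,185,195,205,215,225,232):
    print(r,[tuple(hsv[r,c]) for c in range(244,276,3)] if r in(175,) else '', end=' ')
    m=[c for c in range(240,280) if hsv[r,c,0]<20]; print(m[:1],m[-1:])
for n,u,v,z in [('fh',260,158,.068),('butt',257,239,.0112),('pot',111,249,.13),('bowl',261,79,.07)]:
    print(n,onz(W,u,v,z,True).round(4))
cv2.imwrite('pics/w1c.png',cv2.resize(im[180:300,50:230],None,fx=4,fy=4,interpolation=cv2.INTER_CUBIC))
E
```

```text
165  [248] [269]
175 [(np.uint8(23), np.uint8(140), np.uint8(191)), (np.uint8(23), np.uint8(138), np.uint8(179)), (np.uint8(18), np.uint8(97), np.uint8(189)), (np.uint8(19), np.uint8(91), np.uint8(196)), (np.uint8(18), np.uint8(97), np.uint8(195)), (np.uint8(18), np.uint8(96), np.uint8(194)), (np.uint8(20), np.uint8(90), np.uint8(196)), (np.uint8(19), np.uint8(88), np.uint8(197)), (np.uint8(18), np.uint8(101), np.uint8(172)), (np.uint8(22), np.uint8(144), np.uint8(131)), (np.uint8(24), np.uint8(144), np.uint8(191))] [248] [269]
185  [248] [268]
195  [248] [267]
205  [248] [267]
215  [250] [264]
225  [251] [264]
232  [250] [263]
fh [ 0.6069 -0.1132  0.068 ]
butt [ 0.6332 -0.2487  0.0112]
pot [ 0.4489 -0.2475  0.13  ]
bowl [ 0.5875 -0.0197  0.07  ]
```

View pics/w1c.png

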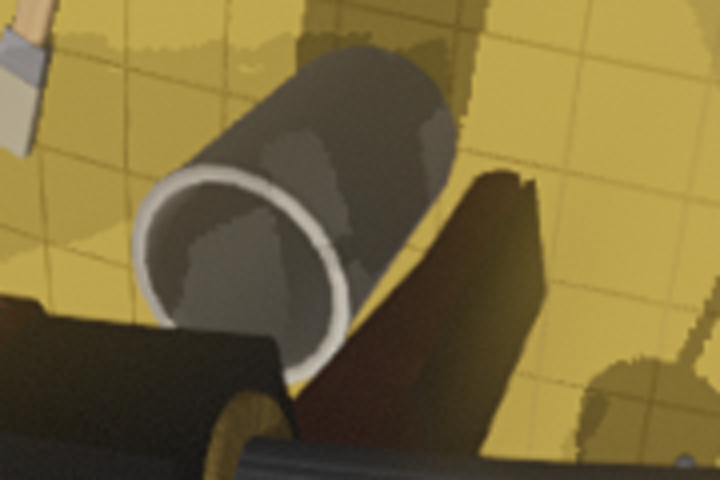

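Request:
{"method": "carry_out", "body": {
  "motion": [
    [2,-1,-35,0,0,0,-1],
    [2,-1,-70,0,0,0,-1],
    [2,-1,-105,0,0,0,-1],
    [2,-1,-140,0,0,0,-1],
    [2,-1,-165,0,0,0,-1],
    [2,-1,-185,0,0,0,-1],
    [2,-1,-205,0,0,0,-1],
    [2,-1,-223,0,0,0,-1],
    [2,-1,-223,0,0,0,-1],
    [2,-1,-223,0,0,0,-1]
  ]
}}

```text
time: 2.95
ee_pos: [0.6054, -0.1271, 0.0396]
tcp_rot: [0.994, 0.107, -0.001, -0.0]
force: [-0.2, 0.3, 0.1]
width: 0.088
```

Request:
{"method": "carry_out", "body": {
  "motion": [
    [0,0,0,0,0,0,0],
    [0,0,0,0,0,0,0.3],
    [0,0,0,0,0,0,1],
    [0,0,0,0,0,0,1],
    [0,0,0,0,0,0,1],
    [0,0,0,0,0,0,1],
    [0,0,0,0,0,0,1],
    [0,0,0,0,0,0,1]
  ],
  "squeeze": 40
}}

```text
time: 3.62
ee_pos: [0.6062, -0.1286, 0.0396]
tcp_rot: [0.994, 0.106, -0.0, -0.0]
force: [0.7, -1.1, 0.3]
width: 0.0377
```

```bash
python3 - <<'E'
from h import *
import cv2
s=manip.sense();print(s['time'],s['q'],s['ee_pos'],s['force'],s['width'])
im=manip.camera('wrist');cv2.imwrite('pics/w2.png',im[...,::-1])
im=manip.camera('scene');cv2.imwrite('pics/s2.png',im[...,::-1])
E
```

```text
3.6167 [-2.63923065e-01  1.83844229e-01  1.45482582e+00  2.89725293e-06
  1.50296999e+00 -4.77145266e-01] [ 0.60618603 -0.12858706  0.03962176] [ 0.72439202 -1.14641565  0.32631659] 0.03767489813807185
```

View pics/w2.png

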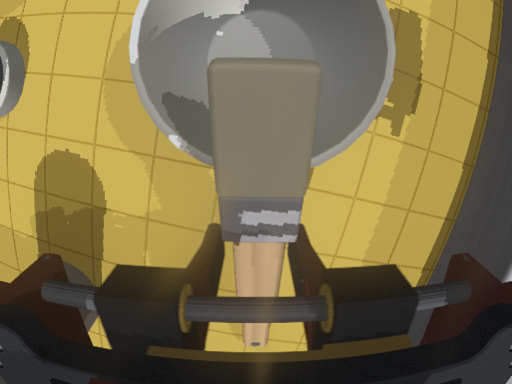

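View pics/s2.png

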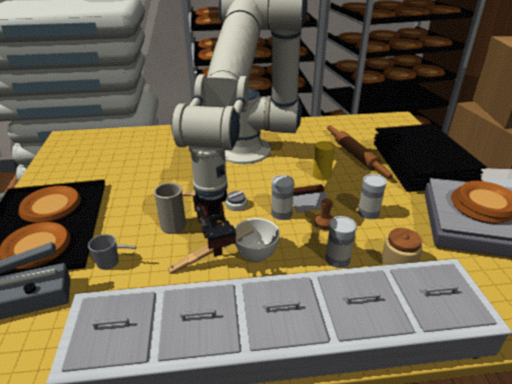

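The fingers straddle the handle just below the ferrule (the ferrule's lower edge is at row 240), and gaps are still visible at about columns 228 and 292. The bowl hasn't moved. I'll keep closing.

Request:
{"method": "carry_out", "body": {
  "motion": [
    [0,0,0,0,0,0,1],
    [0,0,0,0,0,0,1],
    [0,0,0,0,0,0,1],
    [0,0,0,0,0,0,1]
  ]
}}

```text
time: 4.05
ee_pos: [0.6062, -0.1285, 0.0396]
tcp_rot: [0.994, 0.106, -0.0, 0.0]
force: [-0.4, 0.0, -0.2]
width: 0.0275
```

```bash
python3 - <<'E'
from h import *
import cv2
s=manip.sense();print(s['time'],s['ee_pos'],s['force'],s['width'])
im=manip.camera('wrist');cv2.imwrite('pics/w3.png',im[...,::-1])
E
```

```text
4.05 [ 0.60617174 -0.12854884  0.03955829] [-0.42359933  0.0493891  -0.23378377] 0.027535797412136888
```

View pics/w3.png

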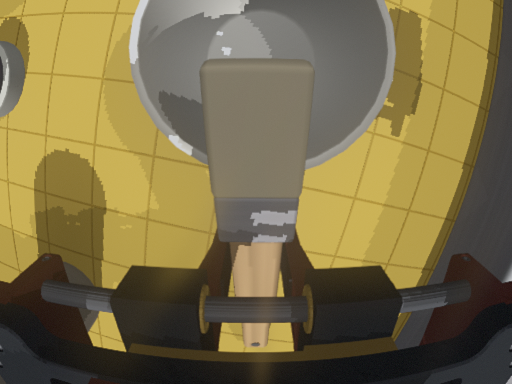

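Width 27.5 mm matches the 28 mm handle, so I have it gripped. Now I lift it and pitch the bristles up.

Request:
{"method": "carry_out", "body": {
  "motion": [
    [0,0,10,0,0,0,1],
    [0,0,30,0,0,0,1],
    [0,0,55,0,0,0,1],
    [0,0,80,0,0,0,1],
    [0,-10,110,0,0,0,1],
    [0,-20,140,0,0,0,1],
    [0,-30,170,0,0,0,1],
    [0,-40,200,0,0,0,1],
    [0,-50,230,0,0,0,1],
    [0,-50,260,0,0,0,1],
    [0,-50,270,0,0,0,1],
    [0,-50,270,0,0,0,1]
  ]
}}

```text
time: 5.1
ee_pos: [0.6066, -0.1789, 0.315]
tcp_rot: [0.994, 0.106, 0.003, 0.002]
force: [1.0, 0.5, -0.3]
width: 0.0276
```

Request:
{"method": "carry_out", "body": {
  "motion": [
    [0,0,0,5.9,1.3,0,1],
    [0,0,0,11.7,2.5,0,1],
    [0,0,0,17.6,3.8,0,1],
    [0,0,0,23.5,5.1,0,1],
    [0,0,0,29.3,6.4,0,1],
    [0,0,0,35.2,7.6,0,1],
    [0,0,0,41,8.9,0,1],
    [0,0,0,46.9,10.2,0,1],
    [0,0,0,51.8,11.2,0,1],
    [0,0,0,51.8,11.2,0,1],
    [0,0,0,51.8,11.2,0,1],
    [0,0,0,51.8,11.2,0,1]
  ]
}}

```text
time: 6.1
ee_pos: [0.6063, -0.1781, 0.3098]
tcp_rot: [0.89, 0.096, -0.047, -0.443]
force: [-0.5, 0.8, 0.0]
width: 0.0275
```

```bash
python3 - <<'E'
from h import *
import cv2
from scipy.spatial.transform import Rotation as Ro
s=manip.sense();print(s['time'],s['q'],s['ee_pos'],Ro.from_quat(s['tcp_rot']).as_matrix().round(3),s['force'],s['width'])
for n in ('wrist','scene','top'):
    im=manip.camera(n);cv2.imwrite(f'pics/{n}4.png',im[...,::-1])
a=cv2.imread('pics/scene4.png')[90:290,100:300];b=cv2.imread('pics/top4.png')[110:260,230:390]
cv2.imwrite('pics/c4.png',np.hstack([cv2.resize(a,(400,400)),cv2.resize(b,(400,400))]))
E
```

```text
6.1 [-0.63736423  0.70454115  0.55343018  0.93220035  2.42779807 -0.2898409 ] [ 0.60629232 -0.17811697  0.30978713] [[ 0.977  0.129 -0.169]
 [ 0.212 -0.59   0.779]
 [ 0.001 -0.797 -0.604]] [-0.45186338  0.77236612  0.02479089] 0.02747811852123777
```

View pics/c4.png

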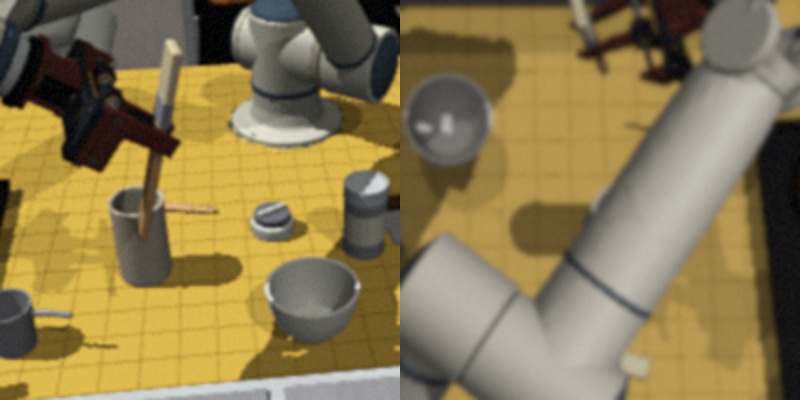

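View pics/wrist4.png

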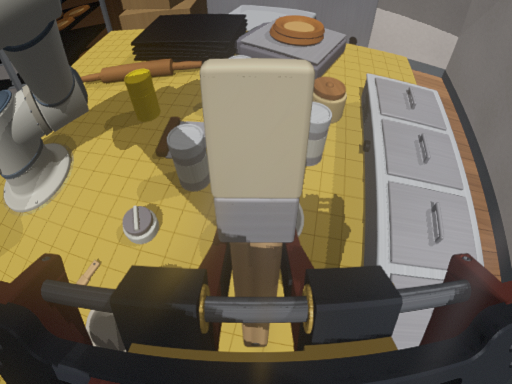

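```bash
python3 - <<'E'
from h import *
from scipy.spatial.transform import Rotation as Ro
s=manip.sense();R=Ro.from_quat(s['tcp_rot']).as_matrix();p=s['ee_pos'];g=p-.019*R[:,2];j=R[:,0]
S=cal('scene')
for n,(u,v) in dict(butt=(171.8,207),tip=(186.3,111)).items():
    o,d=ray(S,u,v);X=o+d*((g-o)@j)/(d@j);r=X-g
    print(n,X.round(4),np.linalg.norm(r).round(4),'elev',np.degrees(np.arctan2(r[2],r[:2]@[-.212,.977])).round(1))
Y=Ro.from_euler('z',-45,degrees=True).as_matrix()
b=np.array([-.212*np.cos(np.radians(75)),.977*np.cos(np.radians(75)),np.sin(np.radians(75))])
bt=-.135*b+g-p  # butt rel TCP
print('butt rel tcp after yaw',Y@bt,'b',Y@b,'z tool',Y@R[:,2], 'grip rel', Y@(g-p))
E
```

```text
butt [ 0.6167 -0.2239  0.1955] 0.1319 elev -104.3
tip [ 0.6036 -0.1673  0.4267] 0.1065 elev 76.1
butt rel tcp after yaw [-0.02710262 -0.04208177 -0.1188979 ] b [0.14000472 0.2176021  0.96592583] z tool [ 0.43168311  0.66870995 -0.6053732 ] grip rel [-0.00820198 -0.01270549  0.01150209]
```

Request:
{"method": "carry_out", "body": {
  "motion": [
    [-20,-6,0,0,0,-6,1],
    [-41,-12,0,0,0,-12,1],
    [-61,-18,0,0,0,-18,1],
    [-82,-24,0,0,0,-24,1],
    [-102,-29,0,0,0,-30,1],
    [-123,-35,0,0,0,-36,1],
    [-137,-39,0,0,0,-42,1],
    [-143,-41,0,0,0,-45,1],
    [-143,-41,0,0,0,-45,1],
    [-143,-41,0,0,0,-45,1],
    [-143,-41,0,0,0,-45,1],
    [-143,-41,0,0,0,-45,1]
  ]
}}

```text
time: 7.25
ee_pos: [0.4639, -0.2191, 0.3098]
tcp_rot: [0.859, -0.251, 0.126, -0.428]
force: [-0.2, 0.7, -0.6]
width: 0.0274
```

```bash
python3 - <<'E'
from h import *
import cv2
from scipy.spatial.transform import Rotation as Ro
s=manip.sense();R=Ro.from_quat(s['tcp_rot']).as_matrix();p=s['ee_pos'];print(s['time'],s['q'],p,R.round(3),s['force'],s['width'])
for n in ('scene','top'):
    im=manip.camera(n);cv2.imwrite(f'pics/{n}5.png',im[...,::-1])
a=cv2.imread('pics/scene5.png')[90:290,100:300];b=cv2.imread('pics/top5.png')[110:260,230:390]
cv2.imwrite('pics/c5.png',np.hstack([cv2.resize(a,(400,400)),cv2.resize(b,(400,400))]))
g=p-.019*R[:,2]; R0=np.array([[.977,.129,-.169],[.212,-.59,.779],[0,-.797,-.604]])
e=np.radians(75.3);b0=np.array([-.212*np.cos(e),.977*np.cos(e),np.sin(e)]);b=R@R0.T@b0
bt=g-.132*b;print('butt',bt,'b',b)
S=cal('scene');print(proj(S,bt),proj(S,bt+.24*b),proj(S,(.445,-.248,.13)))
E
```

```text
7.25 [-1.02826619 -0.0438643   1.45923147  0.92433495  2.02849791 -0.15721557] [ 0.46388407 -0.21909832  0.30977315] [[ 0.842 -0.324  0.431]
 [-0.539 -0.508  0.672]
 [ 0.001 -0.798 -0.602]] [-0.19831799  0.68944098 -0.63696671] 0.02738695476900634
butt [ 0.4378785  -0.25989403  0.19346668] b [0.13496991 0.21233995 0.96779802]
(np.float64(161.88167294806632), np.float64(169.46895136459594)) (np.float64(169.5858734940735), np.float64(89.63998071078238)) (np.float64(169.13396984063516), np.float64(190.06854703611359))
```

View pics/c5.png

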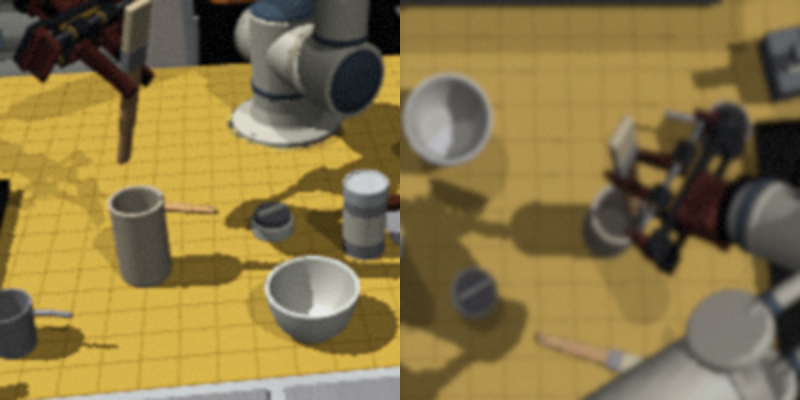

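The brush butt shows at scene (161.5,170) and the pot mouth at (168.5,190.5), both as predicted. The butt is over the bore, so I lower it.

Request:
{"method": "carry_out", "body": {
  "motion": [
    [0,0,-25,0,0,0,1],
    [0,0,-50,0,0,0,1],
    [0,0,-75,0,0,0,1],
    [0,0,-100,0,0,0,1],
    [0,0,-120,0,0,0,1],
    [0,0,-138,0,0,0,1],
    [0,0,-152,0,0,0,1],
    [0,0,-162,0,0,0,1],
    [0,0,-170,0,0,0,1],
    [0,0,-170,0,0,0,1],
    [0,0,-170,0,0,0,1]
  ]
}}

```text
time: 8.27
ee_pos: [0.4634, -0.2197, 0.14]
tcp_rot: [0.859, -0.252, 0.126, -0.428]
force: [0.1, -1.0, -0.6]
width: 0.0277
```

```bash
python3 - <<'E'
from h import *
import cv2
s=manip.sense();print(s['time'],s['ee_pos'],s['force'],s['wrist_torque'],s['width'])
for n in ('scene','top'):
    im=manip.camera(n);cv2.imwrite(f'pics/{n}6.png',im[...,::-1])
a=cv2.imread('pics/scene6.png')[90:290,100:300];b=cv2.imread('pics/top6.png')[110:260,230:390]
cv2.imwrite('pics/c6.png',np.hstack([cv2.resize(a,(400,400)),cv2.resize(b,(400,400))]))
E
```

```text
8.2667 [ 0.46341451 -0.21973524  0.14000953] [ 0.13735474 -0.9962392  -0.59939571] [-0.38006679  0.3360514  -0.02977656] 0.0276965257749708
```

View pics/c6.png

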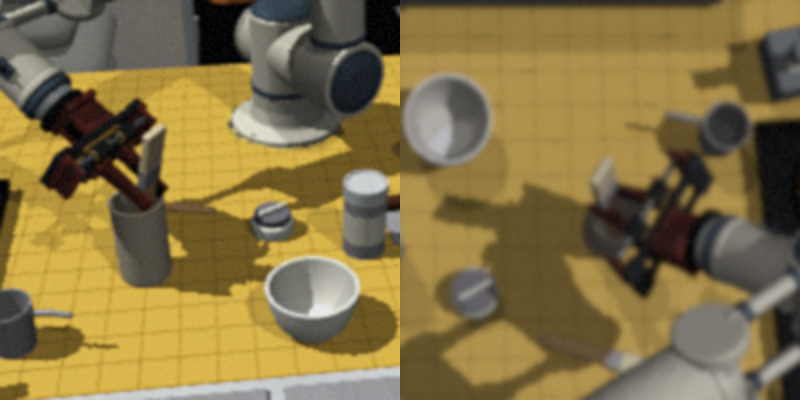

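The brush is in the pot with its butt near the floor, and there's no contact force. Releasing now.

Request:
{"method": "carry_out", "body": {
  "motion": [
    [0,0,0,0,0,0,0.3],
    [0,0,0,0,0,0,0],
    [0,0,0,0,0,0,-0.4],
    [0,0,0,0,0,0,-0.7],
    [0,0,0,0,0,0,-1],
    [0,0,0,0,0,0,-1],
    [0,0,0,0,0,0,-1],
    [0,0,0,0,0,0,-1],
    [0,0,0,0,0,0,-1],
    [0,0,0,0,0,0,-1],
    [0,0,0,0,0,0,-1],
    [0,0,0,0,0,0,-1]
  ]
}}

```text
time: 9.37
ee_pos: [0.4632, -0.2195, 0.1396]
tcp_rot: [0.859, -0.252, 0.126, -0.428]
force: [-0.0, -0.7, -0.5]
width: 0.0879
```

```bash
python3 - <<'E'
from h import *
import cv2
s=manip.sense();print(s['time'],s['ee_pos'],s['force'],s['wrist_torque'],s['width'])
for n in ('scene','wrist'):
    im=manip.camera(n);cv2.imwrite(f'pics/{n}7.png',im[...,::-1])
a=cv2.imread('pics/scene7.png')[90:290,100:300];b=cv2.imread('pics/wrist7.png')
cv2.imwrite('pics/c7.png',np.hstack([cv2.resize(a,(384,384)),b[:, 100:400]]))
E
```

```text
9.3667 [ 0.463187   -0.21952256  0.1396281 ] [-0.00082945 -0.69297302 -0.49166496] [-0.33035232  0.28522731 -0.02155165] 0.08791246926858319
```

View pics/c7.png

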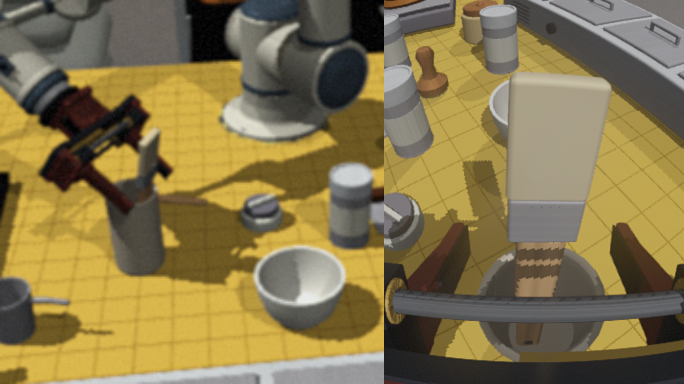

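The brush stands on the pot floor, leaning on the far rim, and is free between the open fingers. I retreat along the tool axis.

Request:
{"method": "carry_out", "body": {
  "motion": [
    [-6,-10,9,0,0,0,-1],
    [-15,-23,21,0,0,0,-1],
    [-26,-40,36,0,0,0,-1],
    [-39,-60,54,0,0,0,-1],
    [-52,-81,72,0,0,0,-1],
    [-65,-101,90,0,0,0,-1],
    [-65,-101,120,0,0,0,-1],
    [-65,-101,150,0,0,0,-1],
    [-65,-101,180,0,0,0,-1],
    [-65,-101,200,0,0,0,-1],
    [-65,-101,200,0,0,0,-1]
  ]
}}

```text
time: 10.38
ee_pos: [0.3977, -0.3213, 0.3451]
tcp_rot: [0.86, -0.251, 0.129, -0.425]
force: [0.4, -1.2, 0.2]
width: 0.0878
```

```bash
python3 - <<'E'
from h import *
import cv2
from scipy.spatial.transform import Rotation as Ro
s=manip.sense();R=Ro.from_quat(s['tcp_rot']);print(s['time'],s['q'],s['ee_pos'],s['force'],s['width'])
for n in ('scene','top'):
    im=manip.camera(n);cv2.imwrite(f'pics/{n}8.png',im[...,::-1])
a=cv2.imread('pics/scene8.png')[90:290,100:300];b=cv2.imread('pics/top8.png')[110:260,230:390]
cv2.imwrite('pics/c8.png',np.hstack([cv2.resize(a,(400,400)),cv2.resize(b,(400,400))]))
# rotvecs to reach tool-down with jaw azimuth az
for az in (-90,-60,-30,0,30,60,90,120):
    a=np.radians(az);G=np.array([[np.cos(a),np.sin(a),0],[np.sin(a),-np.cos(a),0],[0,0,-1]])
    print(az,np.degrees((Ro.from_matrix(G)*R.inv()).as_rotvec()).round(1))
E
```

```text
10.3833 [-1.20942129  0.10520885  1.24262093  0.92230034  2.2040979  -0.22626407] [ 0.39773568 -0.32134352  0.34514783] [ 0.41307258 -1.2100679   0.23752918] 0.0877796671149421
-90 [-25.9  48.4 -53.2]
-60 [-36.4  38.8 -25.5]
-30 [-44.8  27.8   2.4]
0 [-51.1  15.5  30.2]
30 [-55.2   1.8  57.9]
60 [-57.  -13.3  85.3]
90 [-56.  -29.9 112.3]
120 [-51.5 -48.3 138.5]
```

View pics/c8.png

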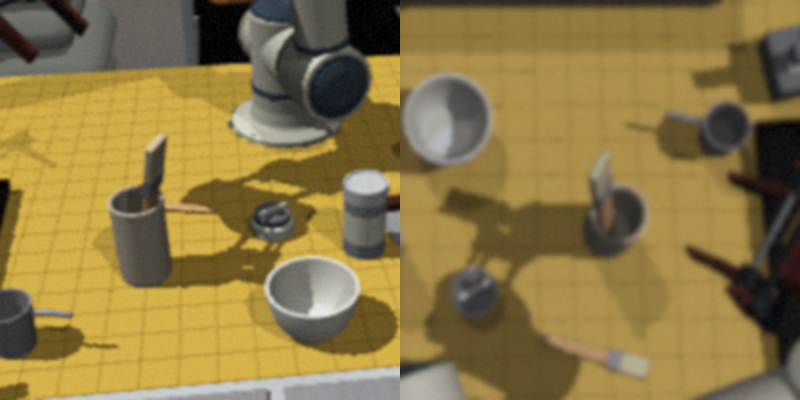

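The brush stands in the pot with bristles up and has been let go. The pot and bowl haven't moved. Now I go to the tin nearest the base (C).

```bash
python3 - <<'E'
from h import *
from scipy.spatial.transform import Rotation as Ro
s=manip.sense();R=Ro.from_quat(s['tcp_rot'])
a=np.radians(10);G=np.array([[np.cos(a),np.sin(a),0],[np.sin(a),-np.cos(a),0],[0,0,-1]])
print(np.degrees((Ro.from_matrix(G)*R.inv()).as_rotvec()).round(1), (np.array([.423,.077,.345])-s['ee_pos'])*1000)
E
```

```text
[-53.   10.8  39.6] [ 25.23401077 398.15328924   4.69477101]
```

Request:
{"method": "carry_out", "body": {
  "motion": [
    [25,400,0,-53,10.8,39.6,-1],
    [25,400,0,-53,10.8,39.6,-1],
    [25,400,0,-53,10.8,39.6,-1],
    [25,400,0,-53,10.8,39.6,-1],
    [25,400,0,-53,10.8,39.6,-1],
    [25,400,0,-53,10.8,39.6,-1],
    [25,400,0,-53,10.8,39.6,-1],
    [25,400,0,-53,10.8,39.6,-1],
    [25,400,0,-53,10.8,39.6,-1],
    [25,400,0,-53,10.8,39.6,-1],
    [25,400,0,-53,10.8,39.6,-1],
    [25,400,0,-53,10.8,39.6,-1],
    [25,400,0,-53,10.8,39.6,-1],
    [25,400,0,-53,10.8,39.6,-1],
    [25,400,0,-53,10.8,39.6,-1]
  ]
}}

```text
time: 11.73
ee_pos: [0.4232, 0.0778, 0.339]
tcp_rot: [0.996, 0.085, -0.001, -0.001]
force: [0.5, 0.4, -0.2]
width: 0.0876
```

Request:
{"method": "carry_out", "body": {
  "motion": [
    [0,0,-35,0,0,0,-1],
    [0,0,-70,0,0,0,-1],
    [0,0,-100,0,0,0,-1],
    [0,0,-120,0,0,0,-1],
    [0,0,-120,0,0,0,-1],
    [0,0,-120,0,0,0,-1],
    [0,0,-120,0,0,0,-1]
  ]
}}

```text
time: 12.32
ee_pos: [0.4237, 0.0784, 0.2215]
tcp_rot: [0.996, 0.085, 0.0, -0.001]
force: [0.2, -0.3, 1.1]
width: 0.0877
```

```bash
cat > look.py <<'E'
from h import *
import cv2,sys
from scipy.spatial.transform import Rotation as Ro
def avg(n,pre):
    F=[];Tq=[]
    for i in range(n):
        s=manip.sense();F.append(s['force']);Tq.append(s['joint_efforts'][1:3])
        im=manip.camera('wrist')
        if i==n-1: cv2.imwrite(f'pics/{pre}.png',im[...,::-1])
    F=np.array(F);print('F mean',F.mean(0).round(2),'sd',F.std(0).round(2),'tau',np.mean(Tq,0).round(2))
    return s
if __name__=='__main__':
    s=avg(int(sys.argv[1]),sys.argv[2]);R=Ro.from_quat(s['tcp_rot']).as_matrix()
    print(s['time'],s['q'].round(3),s['ee_pos'].round(4),s['width'].round(4),'jaw az',np.degrees(np.arctan2(R[1,0],R[0,0])).round(1),'tool z',R[:,2].round(3))
E
python3 look.py 6 wC0; python3 - <<'E'
from h import *
W=cal('wrist')
for X in [(.423,.077,.12),(.4515,.341,.12),(.639,.189,.12)]: print(proj(W,X,True))
E
```

```text
F mean [0.07 0.09 0.26] sd [0.24 0.4  0.53] tau [-24.47 -39.92]
(np.float64(253.92394913489255), np.float64(193.26575107426564))
(np.float64(332.3634230998423), np.float64(-65.63387067928872))
(np.float64(471.76261095985086), np.float64(127.59899138791855))Traceback (most recent call last):
  File "look.py", line 14, in <module>
    print(s['time'],s['q'].round(3),s['ee_pos'].round(4),s['width'].round(4),'jaw az',np.degrees(np.arctan2(R[1,0],R[0,0])).round(1),'tool z',R[:,2].round(3))
                                                         ^^^^^^^^^^^^^^^^
AttributeError: 'float' object has no attribute 'round'
```

View pics/wC0.png

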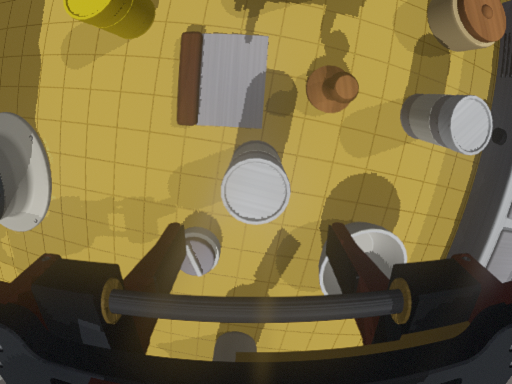

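```bash
sed -i "s/s\['width'\].round(4)/round(s['width'],4)/" look.py; python3 - <<'E'
from h import *
W=cal('wrist');print(manip.sense()['ee_pos'])
for u,v in [(255.3,189.5),(470,125)]: print(onz(W,u,v,.12,True))
E
```

```text
[0.42359186 0.07950234 0.22070928]
[0.42362571 0.08082054 0.12      ]
[0.63555814 0.19096402 0.12      ]
```

The tin C lid is centred at (255,190), which puts it at (0.4235, 0.079), right under the TCP. Descend, grip, lift a little and weigh.

Request:
{"method": "carry_out", "body": {
  "motion": [
    [0,0,-30,0,0,0,-1],
    [0,0,-60,0,0,0,-1],
    [0,0,-90,0,0,0,-1],
    [0,0,-115,0,0,0,-1],
    [0,0,-135,0,0,0,-1],
    [0,0,-150,0,0,0,-1],
    [0,0,-160,0,0,0,-1],
    [0,0,-160,0,0,0,-1],
    [0,0,-160,0,0,0,-1],
    [0,0,-160,0,0,0,1],
    [0,0,-160,0,0,0,1],
    [0,0,-160,0,0,0,1],
    [0,0,-160,0,0,0,1],
    [0,0,-160,0,0,0,1],
    [0,0,-160,0,0,0,1],
    [0,0,-160,0,0,0,1],
    [0,0,-160,0,0,0,1]
  ],
  "squeeze": 35
}}

```text
time: 14.03
ee_pos: [0.4237, 0.0795, 0.0605]
tcp_rot: [0.996, 0.087, 0.0, -0.001]
force: [-1.2, 0.7, 5.2]
width: 0.0658
```

Request:
{"method": "carry_out", "body": {
  "motion": [
    [0,0,4,0,0,0,1],
    [0,0,10,0,0,0,1],
    [0,0,18,0,0,0,1],
    [0,0,26,0,0,0,1],
    [0,0,30,0,0,0,1],
    [0,0,30,0,0,0,1],
    [0,0,30,0,0,0,1],
    [0,0,30,0,0,0,1],
    [0,0,30,0,0,0,1],
    [0,0,30,0,0,0,1]
  ]
}}

```text
time: 14.87
ee_pos: [0.4229, 0.0794, 0.0892]
tcp_rot: [0.996, 0.087, -0.001, -0.001]
force: [0.3, -0.2, -1.8]
width: 0.0657
```

```bash
python3 look.py 16 wC1
```

```text
F mean [ 0.01 -0.01 -1.9 ] sd [0.4  0.48 0.41] tau [-25.77 -41.63]
15.6167 [ 1.060e-01 -3.660e-01  1.882e+00  1.000e-03  1.627e+00 -6.800e-02] [0.4232 0.0795 0.0896] 0.0658 jaw az 9.9 tool z [-0.001  0.001 -1.   ]
```

View pics/wC1.png

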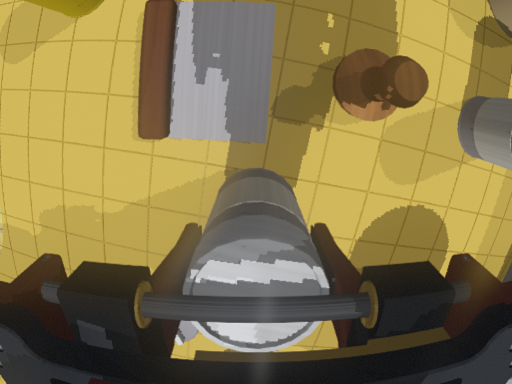

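Tin C weighs about 2 N (0.2 kg), so it's one of the light ones. I set it back down.

Request:
{"method": "carry_out", "body": {
  "motion": [
    [0,0,-8,0,0,0,1],
    [0,0,-16,0,0,0,1],
    [0,0,-23,0,0,0,1],
    [0,0,-27,0,0,0,1],
    [0,0,-29.5,0,0,0,1],
    [0,0,-29.5,0,0,0,1],
    [0,0,-29.5,0,0,0,1],
    [0,0,-29.5,0,0,0,0.4],
    [0,0,-29.5,0,0,0,0],
    [0,0,-29.5,0,0,0,-1],
    [0,0,-29.5,0,0,0,-1],
    [0,0,-29.5,0,0,0,-1],
    [0,0,-29.5,0,0,0,-1],
    [0,0,-29.5,0,0,0,-1],
    [0,0,-29.5,0,0,0,-1],
    [0,0,-29.5,0,0,0,-1]
  ]
}}

```text
time: 17.0
ee_pos: [0.4232, 0.0795, 0.0601]
tcp_rot: [0.996, 0.087, -0.001, -0.001]
force: [0.3, -0.2, -0.0]
width: 0.0879
```

Request:
{"method": "carry_out", "body": {
  "motion": [
    [0,0,12,0,0,0,-1],
    [0,0,35,0,0,0,-1],
    [0,0,65,0,0,0,-1],
    [0,0,100,0,0,0,-1],
    [0,0,135,0,0,0,-1],
    [0,0,160,0,0,0,-1]
  ]
}}

```text
time: 17.5
ee_pos: [0.4235, 0.0795, 0.2246]
tcp_rot: [0.996, 0.087, 0.001, -0.001]
force: [0.6, -1.2, -0.4]
width: 0.0882
```

```bash
python3 look.py 1 wC2
```

```text
F mean [ 0.62 -1.18 -0.43] sd [0. 0. 0.] tau [-24.38 -37.24]
17.5 [ 1.060e-01 -3.680e-01  1.645e+00  1.000e-03  1.862e+00 -6.700e-02] [0.4235 0.0795 0.2246] 0.0882 jaw az 9.9 tool z [ 0.003  0.002 -1.   ]
```

View pics/wC2.png

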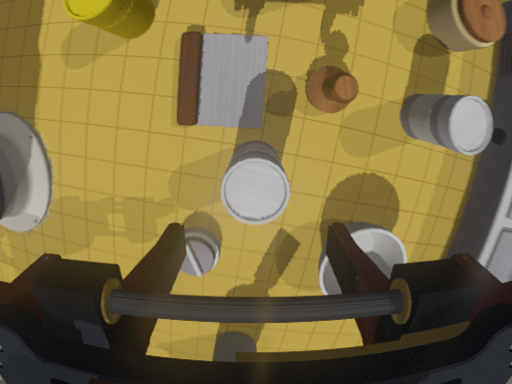

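Tin C stands upright where it was (lid at (255,190)). On to tin A.

Request:
{"method": "carry_out", "body": {
  "motion": [
    [214,110,0,0,0,6,-1],
    [214,110,0,0,0,6,-1],
    [214,110,0,0,0,6,-1],
    [214,110,0,0,0,6,-1],
    [214,110,0,0,0,6,-1],
    [214,110,0,0,0,6,-1],
    [214,110,0,0,0,6,-1],
    [214,110,0,0,0,6,-1],
    [214,110,0,0,0,6,-1],
    [214,110,0,0,0,6,-1]
  ]
}}

```text
time: 18.38
ee_pos: [0.6366, 0.1891, 0.2219]
tcp_rot: [0.99, 0.138, 0.0, -0.001]
force: [-0.5, -0.3, 0.8]
width: 0.0874
```

```bash
python3 look.py 6 wA0;python3 - <<'E'
from h import *
W=cal('wrist');print(proj(W,(.638,.189,.12),True))
E
```

```text
F mean [-0.16 -0.35  0.06] sd [0.67 0.57 0.43] tau [-51.25 -40.31]
18.6333 [ 2.370e-01  2.680e-01  1.034e+00  1.000e-03  1.838e+00 -4.000e-02] [0.6367 0.1891 0.2217] 0.0878 jaw az 15.9 tool z [ 0.     0.002 -1.   ]
(np.float64(256.1848430719463), np.float64(191.10455410575724))
```

View pics/wA0.png

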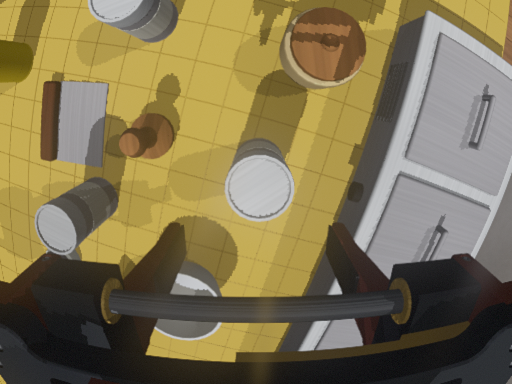

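The tin A lid is at (259,187), about 3–4 mm from the TCP. The counter unit edge lies to the right, so I check its height and position before descending.

```bash
python3 - <<'E'
from h import *
import cv2
a=cv2.imread('pics/scene0.png')[240:384,50:512];b=cv2.imread('pics/top0.png')[45:120,115:375]
cv2.imwrite('pics/cab.png',np.vstack([cv2.resize(a,(800,249)),cv2.resize(b,(800,231))]))
W=cal('wrist')
for z in (0,.06,.1,.14): print(z,onz(W,345,190,z,True),onz(W,425,15,z,True))
E
```

```text
0 [0.76694723 0.18835126 0.        ] [0.8074165  0.47111477 0.        ]
0.06 [0.74312586 0.20085984 0.06      ] [0.77725761 0.43934237 0.06      ]
0.1 [0.72724494 0.20919888 0.1       ] [0.75715168 0.41816076 0.1       ]
0.14 [0.71136403 0.21753793 0.14      ] [0.73704575 0.39697916 0.14      ]
```

View pics/cab.png

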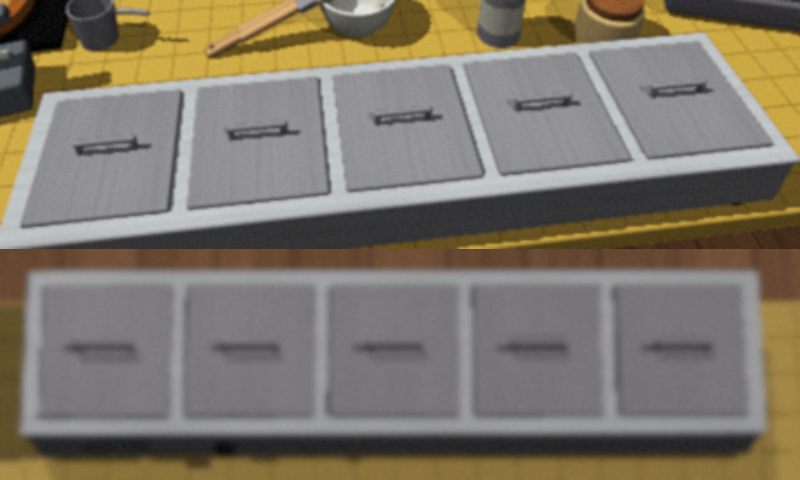

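```bash
python3 - <<'E'
from h import *
T=cal('top');S=cal('scene')
print(tri(ray(S,457.1,260.2),ray(T,122.1,104.4)))
print(tri(ray(S,50+45*462/800,240+95*144/249),ray(T,115+765*.325,104.4)))
E
```

```text
(array([0.76621811, 0.42896802, 0.09011451]), np.float64(0.000800674678854065))
(array([ 0.76381564, -0.43205448,  0.08872466]), np.float64(0.00022953127346471414))
```

The unit's top is at z≈0.09 and its front at x≈0.765. The palm (z≥0.14) and fingers both clear it.

Request:
{"method": "carry_out", "body": {
  "motion": [
    [3,3,-30,0,0,0,-1],
    [3,3,-60,0,0,0,-1],
    [3,3,-90,0,0,0,-1],
    [3,3,-115,0,0,0,-1],
    [3,3,-135,0,0,0,-1],
    [3,3,-150,0,0,0,-1],
    [3,3,-160,0,0,0,-1],
    [3,3,-160,0,0,0,-1],
    [3,3,-160,0,0,0,-1],
    [3,3,-160,0,0,0,1],
    [3,3,-160,0,0,0,1],
    [3,3,-160,0,0,0,1],
    [3,3,-160,0,0,0,1],
    [3,3,-160,0,0,0,1],
    [3,3,-160,0,0,0,1],
    [3,3,-160,0,0,0,1],
    [3,3,-160,0,0,0,1]
  ],
  "squeeze": 35
}}

```text
time: 20.1
ee_pos: [0.6403, 0.1925, 0.0614]
tcp_rot: [0.99, 0.139, -0.0, -0.001]
force: [-3.8, -1.6, 5.2]
width: 0.0652
```

Request:
{"method": "carry_out", "body": {
  "motion": [
    [0,0,4,0,0,0,1],
    [0,0,10,0,0,0,1],
    [0,0,18,0,0,0,1],
    [0,0,26,0,0,0,1],
    [0,0,30,0,0,0,1],
    [0,0,30,0,0,0,1],
    [0,0,30,0,0,0,1],
    [0,0,30,0,0,0,1],
    [0,0,30,0,0,0,1],
    [0,0,30,0,0,0,1]
  ]
}}

```text
time: 20.93
ee_pos: [0.6399, 0.1924, 0.0895]
tcp_rot: [0.99, 0.139, -0.001, -0.001]
force: [-0.3, -0.1, -5.2]
width: 0.0655
```

```bash
python3 look.py 16 wA1
```

```text
F mean [-0.17  0.2  -5.  ] sd [0.38 0.43 0.52] tau [-56.12 -43.17]
21.6833 [ 2.400e-01  2.890e-01  1.243e+00  1.000e-03  1.611e+00 -3.700e-02] [0.6402 0.1925 0.0901] 0.0655 jaw az 15.9 tool z [-0.002  0.001 -1.   ]
```

View pics/wA1.png

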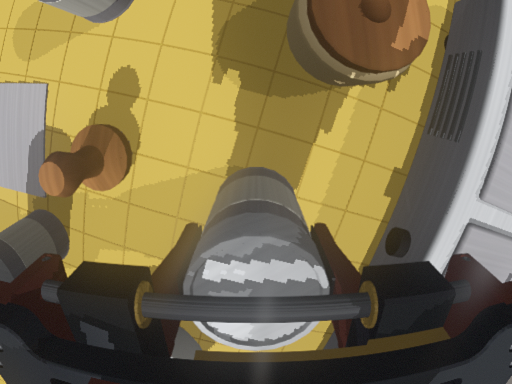

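Tin A weighs about 5.0 N (0.51 kg). That is within the full tin's range and far above a part-used one, so A is the heaviest. I lift it until the underside is 20 cm up.

Request:
{"method": "carry_out", "body": {
  "motion": [
    [0,0,12,0,0,0,1],
    [0,0,32,0,0,0,1],
    [0,0,55,0,0,0,1],
    [0,0,80,0,0,0,1],
    [0,0,105,0,0,0,1],
    [0,0,130,0,0,0,1],
    [0,0,150,0,0,0,1],
    [0,0,163,0,0,0,1],
    [0,0,171,0,0,0,1],
    [0,0,171,0,0,0,1],
    [0,0,171,0,0,0,1],
    [0,0,171,0,0,0,1],
    [0,0,171,0,0,0,1],
    [0,0,171,0,0,0,1],
    [0,0,171,0,0,0,1],
    [0,0,171,0,0,0,1],
    [0,0,171,0,0,0,1]
  ]
}}

```text
time: 23.15
ee_pos: [0.6401, 0.1925, 0.2609]
tcp_rot: [0.99, 0.139, -0.001, -0.001]
force: [0.4, 0.3, -4.9]
width: 0.0656
```

```bash
python3 look.py 8 wA2; python3 - <<'E'
from h import *
import cv2
for n in ('scene','top'):
    im=manip.camera(n);cv2.imwrite(f'pics/{n}9.png',im[...,::-1])
a=cv2.imread('pics/scene9.png')[80:290,80:430];b=cv2.imread('pics/top9.png')[110:270,120:390]
cv2.imwrite('pics/c9s.png',cv2.resize(a,(800,480)));cv2.imwrite('pics/c9t.png',cv2.resize(b,(800,474)))
s=manip.sense();print(s['time'],s['ee_pos'],abs(s['qd']).max())
S=cal('scene');p=s['ee_pos'];print(proj(S,(p[0],p[1],.20)),proj(S,(p[0],p[1],.32)))
E
```

```text
F mean [ 0.29 -0.13 -4.94] sd [0.37 0.41 0.35] tau [-56.21 -42.86]
23.5 [ 2.400e-01  2.990e-01  9.280e-01  1.000e-03  1.916e+00 -3.700e-02] [0.6402 0.1925 0.2612] 0.0654 jaw az 15.9 tool z [-0.002  0.001 -1.   ]
23.65 [0.64019268 0.19245924 0.26115063] 0.001060931986045898
(np.float64(347.7953774793898), np.float64(198.25191173824993)) (np.float64(354.43822420136803), np.float64(154.09939256985095))
```

View pics/c9s.png

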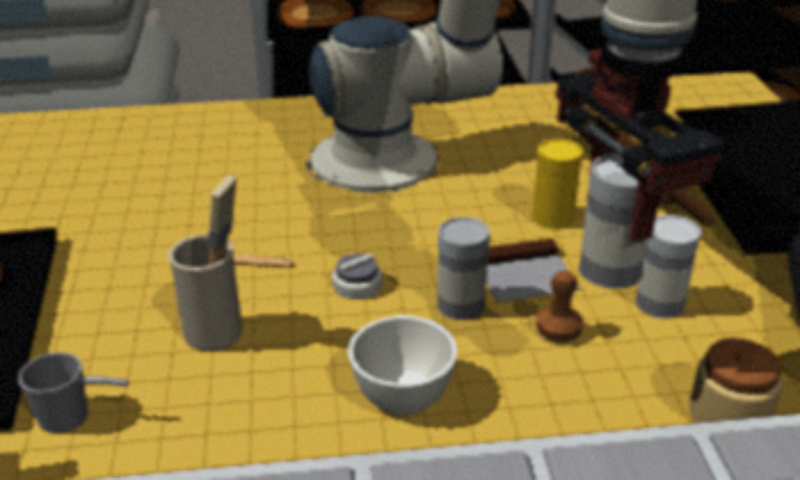

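View pics/c9t.png

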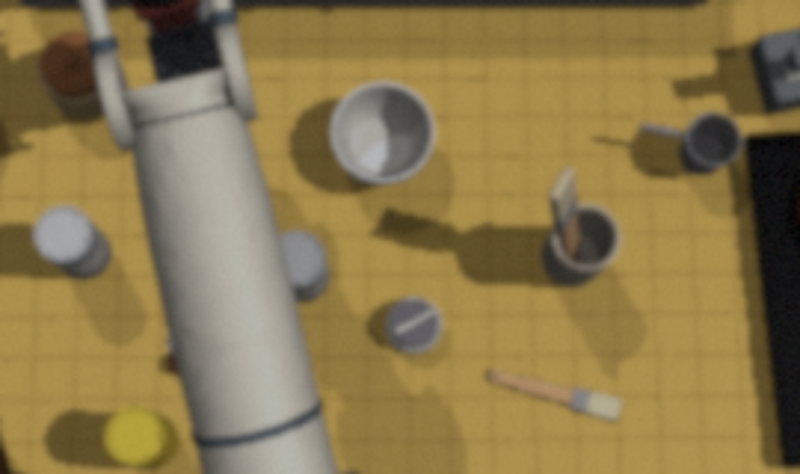

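Everything checks out: the tin's underside projects to about z = 0.20 m, the light tins are upright, the bowl and pot haven't moved, and the brush stands in the pot. Handing in.

```bash
python3 -c "
from rig import manip
print(manip.job_done())"
```

```text
the job is handed in; nothing more can be done
None
```

The job is done and handed in at about 24 s, with the brush in the pot and the heaviest tin held 20 cm above the counter.

- **Brush:** I gripped it on the handle and stood it in the stoneware pot, handle down and bristles up, leaning on the rim. I then let go and backed away. Later pictures show it still standing there, with the pot and bowl where they were.
- **Tins:** I lifted and weighed two of the three.
  - The one nearest the base came to about 2.0 N (0.2 kg), and I set it back upright in its place.
  - The one nearest the counter unit came to about 5.0 N (0.51 kg). That is within the full tin's range and well above a part-used one.
  - I did not touch the third tin, since the first two settled it.
- **Last checks:**
  - The heavy tin is held upright and still at 35 N grip, with its underside at about 0.20 m by both the arm's reading and the scene camera. The reading was steady at 4.9 N.
  - Both lighter tins stand upright, and nothing else visible had moved. In the last top view the arm hid part of the scraper and stamp, but the scene view showed them in place.
  - No check failed. Tin and pot positions from the different cameras differed by a few millimetres, and I corrected the tins with the wrist camera before gripping.

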